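# Refit three flanged bushes on a lugged drive spindle, largest first

### The arm

A 6-joint arm with a two-finger parallel gripper is mounted at the origin on a cart in front of the work surface, level with it; the furniture and walls round the work are solid. World frame = base frame: x ahead of the robot, y to its left, z up, the work surface at z = 0. Lengths are in mm, angles in rad, forces in N, time in s.
With the tool pointing down it reaches from about 350 to 875 mm from the base axis. Payload 4.2 kg.
Tool frame: the origin (TCP) lies midway between the tips of the shut fingers; the grasp point (between the pads) lies 19 mm behind it (arm.grip_depth is the distance from the TCP to the grasp point, in mm); z points along the fingers, x is the direction in which the jaws open and shut, and the axes are right-handed (so a half turn about z gives the same grasp; the last joint's range is limited). The gripper opens to 85 mm and grips with 20 to 120 N. Pads are 22 mm wide; open, the fingers measure 114 mm over their backs; the gripper's body (76 mm by 85 mm) begins 54 mm behind the grasp point. The pads swing forward as they close: fully open they stand 13 mm farther back than shut.
Start: joints at [1.405, 0.385, 0.008, 0, -1.194, -0.259], TCP at [257.553, 569.443, 231.312] pointing down, gripper open.
Joint ranges: [-3.14, 3.14], [-1.21, 2.06], [-1.07, 1.41], [-3.16, 2.05], [-2.99, -0.16], [-3.1, 3.1]. Speed limits (rad/s): [2.79, 2.79, 3.14, 3.14, 3.14, 3.14].

### API

Orientations are given as a unit quaternion [x, y, z, w].
In Python, from bench import arm, eyes, find_in, silhouettes gives the robot as it stands. The module is installed in compiled form; this text tells all that it offers.
- The arm moves only by the tool play_rows, never from a script. Its arguments are lists of equal length, an entry for each row: "offset": the shift along the world's x, y, z in mm, a list of three; "turn": the turn about the world's z in rad. In form: {"offset": [[x, y, z], ...], "turn": [turn, ...]}. A call has 1 to 12 rows; each row shifts and turns the pose as measured when the row begins; what a row does not reach is not made up. A row lasts 1/10 s, in which the tool goes at most 50 mm and 8.59 degrees, less where a joint would pass 70% of its speed; a pose out of reach is approached as far as the arm can. A call is refused whole if a number of a shift passes 50 or a number of a turn 0.15, either way. A call with a gripper value outside its range is refused whole. "grip" is the gripper's target within -1 to 1 (fully open at 1, half-way at 0, shut at -1), set as the call begins (left out, the last holds). The fingers move at their own pace and stop on an object; the grip force is fixed at half the most. Time passes only in rows, so rows that do not move let the fingers close. It gives the time, the measured TCP pose, the force and the opening at its end, in the units of the state.
- arm.read_state(): the state, without advancing time (a new reading comes with each control period).
- eyes.get_image(name): name is "scene" or "top" or "wrist"; returns (picture, depth): 480x640x3 uint8, red, green, blue; 480x640 float32, mm along the optical axis (not along the pixel's ray), 0 where there is no reading.
- eyes.camera_params(name): a dict with "camera_matrix" (3x3 intrinsics, pixels), "camera_from_world" (4x4, takes a point from world to camera coordinates). Camera axes: x right, y down, z forward; pixel columns grow to the right and rows downward; lengths in mm; the calibration is good to about 2 mm. A picture is of the moment at which its call begins: read the wrist's pose just before it. camera_params takes no time and is no camera call; for the wrist camera it gives the pose at the moment of the call.
- arm.job_done(): hands the job in, once; it reports no verdict.
Trained networks look in the newest picture that a camera, given by its name, has taken for a name from the list of things; names that differ only in an ending like _2 or _b are one class to them, and where a whole thing is asked for, a point or a joint stands for the part that bears it (a point fixed in the world has none). Each returns a list of dicts, best first, with "score" (0 to 1); they miss things now and then, are a little off and sometimes report something else, mostly with a low value. They report only what shows in the picture. A call takes as long as a camera call. They do not tell look-alikes from the thing itself.
- find_in(camera, query): "bbox" ([centre column, centre row, width, height] in pixels, round what is visible of it).
- silhouettes(camera, query): "mask" (480x640 bool, what is visible of it) and "bbox" ([centre column, centre row, width, height] in pixels, round what is visible of it).
The state is a dict: "clock": time; "joints": joint angles; "joint_vel": joint speeds; "joint_efforts": joint torques, N m; "position": TCP position; "ee_rot": TCP orientation; "contact_force": force on the tool from outside, world axes, zero at the start; "wrist_torque": the same for the moment, N m; "gripper_width": finger opening in mm.
Only numpy, scipy, OpenCV 4.12 (cv2) and the standard library are available. Lean on these libraries where they do the work, as an engineer would, in place of code of your own. Each camera call takes 0.05 s, during which the arm holds its last target. There are 200 camera calls.

### The job

Refit the three flanged bushes from the sloping rack on the upright spindle of the drive unit, flange down: the large one at the bottom, then the middle one, then the small one. The angle at which the four driving lugs stand is not known, so feel for them: turn the large bush on the spindle until its notches drop over the lugs and its flange sits right down on the disc before you fit the next, then see that each further bush is fully home on the one below. Let go of everything and leave the other things on the bench where they are.

Things in the scene. Friction and masses are not known exactly. Their poses are not given: they have to be found in the camera images.
- large_bush_mid (a point): dark steel bush, 88 mm across, 24 mm high; point on its axis half-way up, z axis from flange to hub. Flange 88 mm across and 10 mm thick, on it a round hub 56 mm across and 14 mm high (grip here); bore 42 mm right through. Four notches, 90 degrees apart (at its own +x, +y, -x, -y), each 31 degrees wide and 6 mm deep, are cut in the underside of the flange. 0.4 kg
- middle_bush_mid (a point): bright steel bush, 76 mm across, 18 mm high; point on its axis half-way up, z axis from flange to hub. Flange 76 mm across and 5 mm thick, on it a round hub 48 mm across and 13 mm high; bore 34 mm, no notches. 0.25 kg
- small_bush_mid (a point): brass bush, 64 mm across, 18 mm high; point on its axis half-way up, z axis from flange to hub. Flange 64 mm across and 5 mm thick, on it a round hub 40 mm across and 13 mm high; bore 26 mm, no notches. 0.18 kg
- seat (a point): where the spindle axis meets the top of the steel disc (92 mm across, 44 mm above the bench) of the grey drive unit; z up. On the disc stand four dark lugs, 90 degrees apart, 6 mm high, 20 degrees wide, 27 to 43.5 mm from the axis. They do not turn (worm gear) and stand at an angle this point does NOT tell. On top of the lugs the large bush is about 6 mm too high; its notches have 5 degrees of play either way
- spindle_tip (a point): tip of the aluminium spindle on its axis, 65 mm above the disc, z up. The spindle has three chamfered steps: 40 mm thick up to 22 mm above the disc, 32 mm thick up to 40 mm, 24 mm thick up to the tip. This point's x axis points to the black motor on the foot, which reaches 130 mm from the axis; the foot reaches 60 mm to the other sides; both stay below the disc's top
- rack: fixed plywood rack, 340 mm wide along its y; origin on the bench under its middle. Its board leans 26 degrees (0.45 rad) towards its -x side, the robot's. Three steel pegs, 22 mm thick, 15 mm long, 108 mm apart along y, stand square to the board; one bush hangs on each, hub outwards, axis along the peg, and comes off along the peg. Which bush is on which peg varies
- open_scale_a: opened kitchen scale, 240 by 205 mm, fixed on the bench between the rack and the drive unit; on its far half a round pan with a steel weight reaches 135 mm above the bench, and behind it a white lid leans up to 280 mm at x beyond 0.67: carry the bushes clear of them
- driver: screwdriver with amber handle, 182 mm long, lying on the bench; a bystander, not to be moved
- weight: brass calibration weight, 27 mm across and 34 mm high, standing on the bench; a bystander, not to be moved
- tin: flat yellow tin, 54 mm across and 20 mm high, on the bench; a bystander, not to be moved
Not all that is in view belongs to the job. Leave any blue or turquoise look-alike of the part that bears small_bush_mid alone.

How it is judged (in metres and radians):
On the way, in this order (a step that is already met when the one before it is completed fails the run):
1. the large bush is threaded on the spindle and fully home (horizontal distance between large_bush_mid and seat below 0.004 m and z of large_bush_mid in the frame of seat between 0.008 and 0.015 m and angle between large_bush_mid's own z axis and vertical below 0.07 rad), for 0.2 s.
2. the middle bush is threaded on the spindle and fully home (horizontal distance between middle_bush_mid and seat below 0.004 m and z of middle_bush_mid in the frame of seat between 0.029 and 0.036 m and angle between middle_bush_mid's own z axis and vertical below 0.07 rad), for 0.2 s.
3. the small bush is threaded on the spindle and fully home (horizontal distance between small_bush_mid and seat below 0.004 m and z of small_bush_mid in the frame of seat between 0.047 and 0.054 m and angle between small_bush_mid's own z axis and vertical below 0.07 rad), for 0.2 s.
At the end, for the whole second after the job is handed in: The large bush is down on the disc over the lugs, the middle one on it, the small one on top, all flange down, within 4 degrees of upright and 4 mm of the spindle axis, each within 3 mm of its full depth (mid points 12, 33 and 51 mm above the disc), released and at rest (all of step 1 and all of step 2 and all of step 3 and linear speed of each of large_bush, middle_bush, small_bush below 0.02 m/s); the robot touches nothing.
It fails at once if the driver is moved by more than 25 mm (distance of driver from where it was at the start of the episode above 0.025 m).
It fails at once if the weight is moved by more than 25 mm (distance of weight from where it was at the start of the episode above 0.025 m).
It fails at once if the tin is moved by more than 25 mm (distance of tin from where it was at the start of the episode above 0.025 m).
It also fails if it takes over 72 s, if anything falls off the work surface, if the arm or the gripper's body presses on something with over 40 N, if the wrist force passes 120 N, or if a joint passes its speed limit or range.

## Working session

There is one attempt and no reset: what is moved stays moved. The work goes in short steps, Python scripts to look and compute and a tool call to move; the robot and the scene stay as the last step left them, time stands still between calls to the robot, and variables do not carry over. Pictures are saved under pics/ and viewed, on a budget of 10 in all, crops included, one or two more only if the job needs it, and the job is handed in when it is done.

Besides the shell and the picture viewer there is one more tool, called after "Call:" as name([rows], argument=value, ...), one row to a line, values as JSON. play_rows: Moves the arm, as the interface text tells. Its arguments: {"type":"object","properties":{"offset":{"type":"array","items":{"type":"array","items":{"type":"number"}}},"turn":{"type":"array","items":{"type":"number"}},"grip":{"type":"number"}},"required":["offset","turn"]}

```bash
mkdir -p pics; cat > h.py <<'E'
import numpy as np, cv2
from bench import arm, eyes, find_in, silhouettes
def world(cam, depth, P, u, v):
    K=np.array(P["camera_matrix"]);T=np.linalg.inv(np.array(P["camera_from_world"]))
    u=np.asarray(u,float);v=np.asarray(v,float);d=depth
    c=np.stack([(u-K[0,2])/K[0,0]*d,(v-K[1,2])/K[1,1]*d,d,np.ones_like(d)],-1)
    return (c@T.T)[...,:3]
def look(cam):
    P=eyes.camera_params(cam);im,d=eyes.get_image(cam);return im,d,P
def cloud(d,P):
    v,u=np.mgrid[:480,:640];W=world(None,d.astype(float),P,u,v);W[d<=0]=np.nan;return W
def save(n,im): cv2.imwrite('pics/'+n,im[...,::-1])
def fitpose(X):
    c=X.mean(0);return c,np.linalg.svd(X-c,full_matrices=False)[2][2]
E
python3 - <<'E'
from h import *
s=arm.read_state();print(s["clock"],s["position"],s["ee_rot"],s["gripper_width"],s["contact_force"],arm.grip_depth)
for cam in("scene","top"):
    im,d,P=look(cam);save(cam+'0.png',im);W=cloud(d,P)
    np.savez(cam+'0.npz',im=im,d=d,W=W)
    print(cam,np.linalg.inv(np.array(P["camera_from_world"]))[:3].round(2).tolist())
    for q in("large_bush_mid","middle_bush_mid","small_bush_mid","seat","spindle_tip","rack","driver","weight","tin","open_scale_a"):
        for r in silhouettes(cam,q)[:3]:
            m=r["mask"]; X=W[m];X=X[np.isfinite(X[:,0])]
            if len(X): print(q,round(r["score"],2),np.round(r["bbox"]),np.median(X,0).round(),np.percentile(X,3,axis=0).round(),np.percentile(X,97,axis=0).round())
E
```

```text
0.0 [257.3171729  568.91765671 230.20312966] [-5.42077344e-01  8.40327861e-01 -6.39387649e-04 -9.11175445e-04] 85.05160081024654 [0.11580839 0.11962053 0.21601236] 18.700000000000003
scene [[0.84, -0.24, 0.49, -73.77], [-0.55, -0.37, 0.75, -962.3], [0.0, -0.9, -0.44, 612.56]]
large_bush_mid 0.79 [412. 289.  37.  26.] [ 562. -317.   62.] [ 534. -345.   41.] [ 600. -278.   79.]
middle_bush_mid 0.56 [427. 318.  35.  31.] [ 516. -413.   59.] [ 491. -437.   39.] [ 553. -379.   72.]
small_bush_mid 0.71 [305. 313.  25.  22.] [ 351. -209.    9.] [ 328. -228.    4.] [ 380. -179.   21.]
small_bush_mid 0.67 [401. 262.  27.  19.] [ 614. -220.   59.] [ 594. -240.   41.] [ 647. -190.   71.]
seat 0.96 [266. 213.  52.  45.] [483. 267.  32.] [423. 213.   3.] [586. 348. 100.]
spindle_tip 0.65 [270. 216.  47.  43.] [482. 266.  33.] [423. 213.   6.] [584. 344.  98.]
rack 0.56 [419. 300.  94. 111.] [ 543. -360.   40.] [ 460. -470.    6.] [ 668. -160.   73.]
driver 0.76 [316. 278.  65.  18.] [421. -82.  17.] [ 368. -103.    0.] [528. -52.  27.]
weight 0.48 [344. 303.   7.  14.] [ 434. -241.   19.] [ 425. 
[... 846 characters left out ...]
186. 246.  61.  63.] [505. 284.  31.] [430. 218.   2.] [585. 365.  89.]
rack 0.68 [404. 222. 135.  97.] [ 572. -306.   46.] [ 469. -462.   15.] [ 674. -158.   72.]
driver 0.81 [318. 264.  22.  63.] [419. -83.  19.] [ 370. -108.    9.] [530. -66.  26.]
weight 0.52 [375. 271.  10.  10.] [ 438. -238.   20.] [ 425. -256.   -2.] [ 449. -227.   34.]
tin 0.58 [225. 188.  18.  21.] [667. 178.  19.] [643. 155.   0.] [691. 202.  24.]
tin 0.22 [186. 244.  59.  66.] [505. 285.  31.] [429. 219.   6.] [585. 364.  89.]
open_scale_a 0.98 [267. 245.  83.  96.] [481.  53.  27.] [393. -44.   2.] [609. 158.  39.]
open_scale_a 0.45 [365. 202.  21.  20.] [ 619. -216.   56.] [ 595. -243.   38.] [ 645. -187.   69.]
```

```bash
python3 - <<'E'
from h import *
a=np.load('scene0.npz');b=np.load('top0.npz')
t=cv2.resize(b['im'][150:330,150:510],(800,400),interpolation=cv2.INTER_CUBIC)
s=cv2.resize(a['im'][190:340,230:470],(320,200))
im,d,P=look("wrist");np.savez('w0.npz',im=im,d=d)
w=cv2.resize(im,(266,200))
c=np.zeros((600,800,3),np.uint8);c[:400]=t;c[400:,:320]=s;c[400:,320:586]=w;save('m0.png',c)
for n,z in(('top',b),('scene',a)):
    W=z['W']
    for lo,hi in((95,125),(38,52)):
        m=(W[...,2]>lo)&(W[...,2]<hi)&(W[...,0]>400)&(W[...,0]<620)&(W[...,1]>200)&(W[...,1]<380)
        X=W[m];print(n,lo,len(X),X.mean(0).round(1),X.min(0).round(),X.max(0).round())
E
```

```text
top 95 75 [487.7 276.9 105.7] [477. 267.  96.] [498. 289. 112.]
top 38 814 [503.3 288.4  43.6] [444. 231.  38.] [593. 366.  52.]
scene 95 52 [485.  276.4 105.1] [476. 264.  95.] [496. 289. 114.]
scene 38 301 [499.5 282.5  45.6] [440. 232.  38.] [595. 364.  52.]
```

View pics/m0.png

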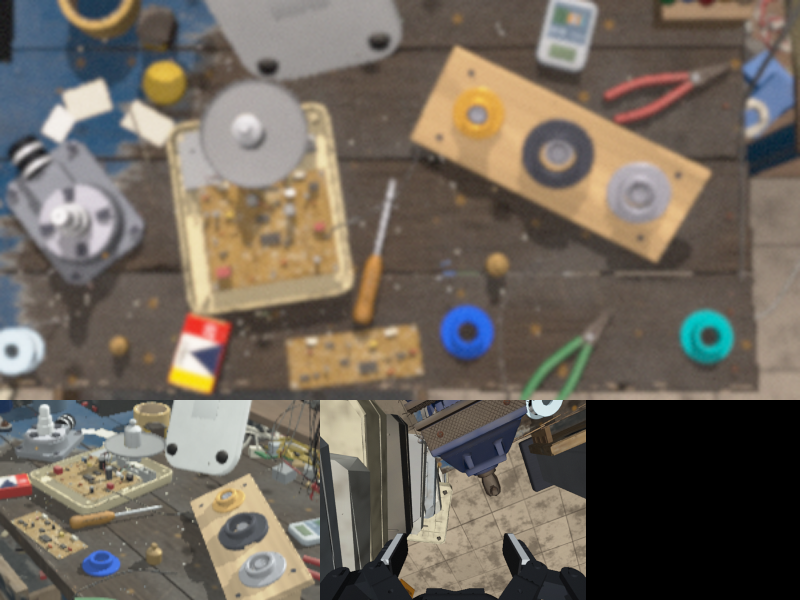

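```bash
python3 - <<'E'
from h import *
from scipy.spatial.transform import Rotation as R
s=arm.read_state();P=eyes.camera_params("wrist");T=np.linalg.inv(np.array(P["camera_from_world"]))
r=R.from_quat(s["ee_rot"]).as_matrix()
print("cam pos in tool",r.T@(T[:3,3]-s["position"]),"axes in tool",(r.T@T[:3,:3]).round(2).tolist());print(r.round(2).tolist(),T[:3,3]-s["position"],P["camera_matrix"])
E
```

```text
cam pos in tool [  -0.26478336  -84.67519791 -143.62978401] axes in tool [[1.0, -0.0, -0.0], [0.0, 0.95, 0.33], [0.0, -0.33, 0.95]]
[[-0.41, -0.91, -0.0], [-0.91, 0.41, -0.0], [0.0, -0.0, -1.0]] [ 77.25752542 -34.65836386 143.62989482] [[403.13578077   0.         324.97961275]
 [  0.         403.13578077 240.0811229 ]
 [  0.           0.           1.        ]]
```

Call:
play_rows([
  [20,-25,5],
  [20,-25,5],
  [20,-25,5],
  [20,-25,5],
  [20,-25,5],
  [20,-25,5],
  [20,-25,0],
  [20,-25,0],
  [20,-25,0],
  [20,-25,0],
], turn=[0,0,0,0,0,0,0,0,0,0])

```text
clock: 2.15
position: [461.4, 312.7, 262.7]
ee_rot: [-0.546, 0.838, 0.0, 0.001]
contact_force: [0.1, -0.2, 0.3]
gripper_width: 85.7
```

```bash
python3 - <<'E'
from h import *
im,d,P=look("wrist");save('w1.png',im);W=cloud(d,P);np.savez('w1.npz',im=im,d=d,W=W)
near=np.hypot(W[...,0]-487,W[...,1]-277)<75
for lo,hi in((104,114),(62,70),(40,47.5),(47.5,53)):
    m=near&(W[...,2]>lo)&(W[...,2]<hi);X=W[m]
    c,rad=cv2.minEnclosingCircle(X[:,:2].astype(np.float32)) if len(X) else (0,0)
    print(lo,len(X),np.median(X,0).round(1),np.round(c,1),round(rad,1))
E
```

```text
104 813 [491.4 281.4 108.7] [490.7 281.5] 12.0
62 470 [501.1 280.5  66.4] [490.7 281.6] 20.0
40 5493 [496.4 280.2  45.1] [490.7 281.5] 45.9
47.5 1143 [495.3 284.1  51.1] [490.6 281.7] 43.6
```

View pics/w1.png

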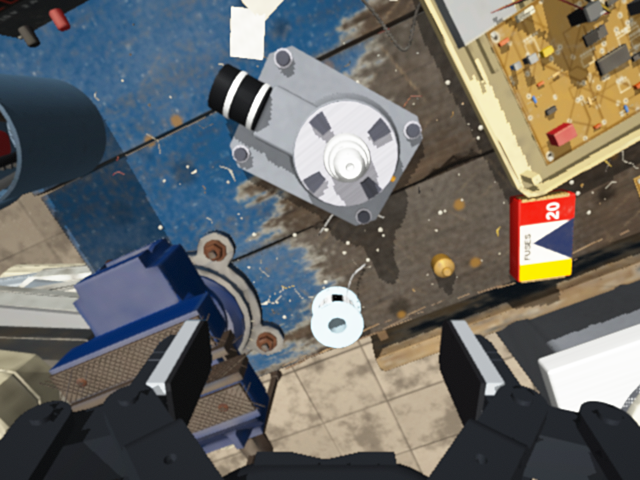

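Call:
play_rows([
  [0,-45,0],
  [0,-48,0],
  [0,-48,0],
  [0,-48,0],
  [0,-48,0],
  [0,-48,0],
  [0,-48,0],
  [0,-48,0],
  [20,-40,0],
  [20,-40,0],
  [20,-40,0],
  [20,-40,0],
], turn=[-0.055,0,0,0,0,0,0,0,0,0,0,0], grip=0.7)

```text
clock: 3.4
position: [542.2, -249.9, 266.2]
ee_rot: [-0.522, 0.853, -0.003, 0.006]
contact_force: [1.6, 0.3, -0.5]
gripper_width: 72.6
```

Call:
play_rows([
  [15,-40,0],
  [15,-40,-10],
  [0,0,0],
], turn=[0,0,0])

```text
clock: 3.7
position: [574.3, -338.0, 253.5]
ee_rot: [-0.52, 0.854, -0.003, 0.005]
contact_force: [-0.5, 1.6, -2.0]
gripper_width: 72.6
```

```bash
python3 - <<'E'
from h import *
z=np.load('w1.npz');W=z['W'];g=z['im'].mean(-1)
X=W[(W[...,2]>47.5)&(W[...,2]<53)];X=X[:,:2]-[490.7,281.6];r=np.hypot(*X.T);X=X[(r>29)&(r<43)]
a=np.arctan2(X[:,1],X[:,0]);ph=np.angle(np.exp(4j*a).mean())/4;print("lug angle deg mod90",np.degrees(ph),len(X),abs(np.exp(4j*a).mean()))
s=arm.read_state();print(s["clock"],s["position"],s["gripper_width"])
im,d,P=look("wrist");save('w2.png',im);W=cloud(d,P);np.savez('w2.npz',im=im,d=d,W=W)
for q in("large_bush_mid","middle_bush_mid","small_bush_mid"):
  for r in silhouettes("wrist",q)[:2]:
    X=W[r["mask"]];X=X[np.isfinite(X[:,0])]
    print(q,round(r["score"],2),np.round(r["bbox"]),np.median(X,0).round(1),np.percentile(X,[2,98],axis=0).round(1).tolist())
E
```

```text
lug angle deg mod90 14.581799067012838 958 0.9130425453874327
3.7 [ 574.33251844 -337.9638749   253.51592802] 72.64749414899003
large_bush_mid 0.72 [176. 221.  74.  56.] [ 627.7 -219.8   60.9] [[597.5, -241.6, 43.0], [650.9, -187.7, 71.6]]
large_bush_mid 0.56 [297. 220.  99.  77.] [ 581.  -312.    65.7] [[537.2, -347.3, 41.0], [612.2, -268.4, 79.8]]
middle_bush_mid 0.58 [419. 217.  89.  67.] [ 534.2 -405.3   61.2] [[499.5, -437.5, 40.7], [558.3, -370.6, 72.8]]
small_bush_mid 0.89 [308. 406.  52.  46.] [ 365.3 -203.2    6.5] [[330.8, -227.9, 2.0], [388.1, -170.8, 19.5]]
small_bush_mid 0.6 [549. 306.  66.  52.] [ 360.  -491.9    6.3] [[326.5, -522.6, 2.5], [382.6, -464.7, 19.4]]
```

View pics/w2.png

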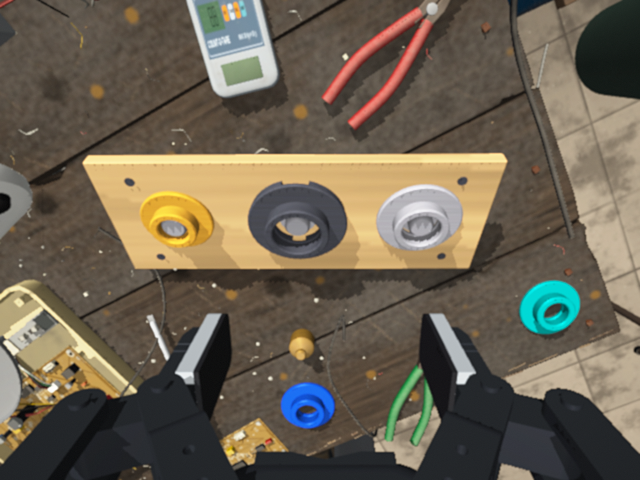

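```bash
cat >> h.py <<'E'
def topface(W,n,c0,R,tol=1.5,h=None):
    X=W.reshape(-1,3);X=X[np.isfinite(X[:,0])];D=X-c0;k=D@n
    rad=np.linalg.norm(D-np.outer(k,n),axis=1);X=X[rad<R];k=X@n
    h=np.percentile(k,97) if h is None else h
    return X[abs(k-h)<tol]
def circ(X,n):
    e1=np.cross([0,1,0],n);e1/=np.linalg.norm(e1);e2=np.cross(n,e1)
    (c,r)=cv2.minEnclosingCircle(np.c_[X@e1,X@e2].astype(np.float32))
    return c[0]*e1+c[1]*e2+np.median(X@n)*n,r
E
python3 - <<'E'
from h import *
z=np.load('w2.npz');W=z['W'];im=z['im'].astype(int)
hsv=cv2.cvtColor(z['im'],cv2.COLOR_RGB2HSV)
m=np.zeros((480,640),bool);m[165:265,100:495]=1
m&=(abs(hsv[...,0].astype(int)-17)<6)&(hsv[...,1]<150)&(hsv[...,2]>150)
X=W[m];X=X[np.isfinite(X[:,0])]
for _ in range(4):
    c,n=fitpose(X);X=X[abs((X-c)@n)<2]
n=n*np.sign(n[2]);print("n",n.round(3),"tilt",np.degrees(np.arccos(n[2])),len(X),"az",np.degrees(np.arctan2(n[1],n[0])))
np.save('n.npy',n)
for nm,c0,R,RF in(("large",[570,-308,65],30,46),("mid",[521,-407,62],26,40),("small",[621,-214,60],22,34)):
    T=topface(W,n,np.array(c0,float),R);C,r=circ(T,n)
    F=topface(W,n,C,RF,1.5,h=C@n-(14 if nm=="large" else 13));CF,rF=circ(F,n)
    print(nm,"hubtop",C.round(1),round(r,1),"flange top",CF.round(1),round(rF,1),"board h",((C-c)@n).round(1),'pts',len(T),len(F))
E
```

```text
n [-0.388  0.198  0.9  ] tilt 25.80949820409332 23479 az 152.90130705276658
large hubtop [ 566.9 -304.2   69.7] 27.8 flange top [ 572.  -306.5   56.9] 44.3 board h 23.7 pts 888 2962
mid hubtop [ 519.8 -401.4   64.2] 24.4 flange top [ 524.9 -403.5   52.4] 38.3 board h 17.7 pts 669 2172
small hubtop [ 618.6 -209.5   64.6] 20.2 flange top [ 623.3 -212.    52.7] 32.2 board h 17.8 pts 557 1454
```

```bash
python3 - <<'E'
from h import *
from scipy.spatial.transform import Rotation as R
z=np.load('w2.npz');W=z['W'].reshape(-1,3);W=W[np.isfinite(W[:,0])]
s=arm.read_state();r=R.from_quat(s["ee_rot"]).as_matrix()
L=(W-s["position"])@r
print(r.round(3).tolist())
for sg in(-1,1):
    X=L[(abs(L[:,1])<25)&(L[:,0]*sg>25)&(L[:,0]*sg<70)&(L[:,2]>-60)&(L[:,2]<20)]
    print(len(X),X.min(0).round(1),X.max(0).round(1));
    T=X[X[:,2]>X[:,2].max()-4];print(T.min(0).round(1),T.max(0).round(1))
E
```

```text
[[-0.454, -0.891, 0.017], [-0.891, 0.454, -0.001], [-0.007, -0.015, -1.0]]
10481 [-65.3 -18.4 -60. ] [-27.9   9.3  -4.2]
[-39.6 -13.5  -8.2] [-32.9   8.1  -4.2]
10358 [ 34.3 -17.4 -60. ] [70.  10.6 -4.7]
[ 38.9 -13.2  -8.7] [45.8  7.7 -4.7]
```

Call:
play_rows([
  [-4,17,-20],
  [-4,17,-30],
  [0,0,-40],
  [0,0,-40],
  [0,0,-30],
  [0,0,-10],
  [0,0,0],
], turn=[0,0,0,0,0,0,0])

```text
clock: 4.6
position: [567.6, -289.4, 96.0]
ee_rot: [-0.528, 0.849, -0.013, 0.014]
contact_force: [-0.7, 0.2, 0.8]
gripper_width: 73.0
```

Call:
play_rows([
  [-1,-14,-4],
  [0,0,0],
], turn=[0.01,0])

```text
clock: 4.8
position: [568.8, -302.8, 96.2]
ee_rot: [-0.534, 0.845, -0.015, 0.016]
contact_force: [0.1, 0.0, 0.5]
gripper_width: 72.6
```

Call:
play_rows([
  [-2,-1,-12],
  [0,0,-10],
  [0,0,-8],
  [0,0,0],
], turn=[-0.03,0,0,0])

```text
clock: 5.2
position: [568.9, -303.3, 68.7]
ee_rot: [-0.52, 0.854, -0.018, 0.018]
contact_force: [-0.3, -0.0, -0.2]
gripper_width: 73.1
```

Call:
play_rows([
  [-2,0,-6],
  [-1,0,-1],
  [0,0,0],
], turn=[0,0,0])

```text
clock: 5.5
position: [565.7, -303.0, 60.8]
ee_rot: [-0.521, 0.853, -0.018, 0.018]
contact_force: [0.1, -1.0, 0.2]
gripper_width: 72.8
```

Call:
play_rows([
  [0,0,0],
  [0,0,0],
  [0,0,0],
  [0,0,0],
], turn=[0,0,0,0], grip=-1)

```text
clock: 5.9
position: [565.1, -303.2, 61.9]
ee_rot: [-0.52, 0.854, -0.018, 0.017]
contact_force: [-0.3, -0.2, -1.0]
gripper_width: 51.5
```

Call:
play_rows([
  [0,0,0],
  [0,0,0],
], turn=[0,0])

```text
clock: 6.1
position: [565.2, -303.3, 61.9]
ee_rot: [-0.52, 0.854, -0.018, 0.017]
contact_force: [-0.4, 0.7, 0.7]
gripper_width: 51.4
```

```bash
python3 - <<'E'
from h import *
im,d,P=look("wrist");save('w3.png',im[150:480,80:560])
E
```

```text
(no output)
```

View pics/w3.png

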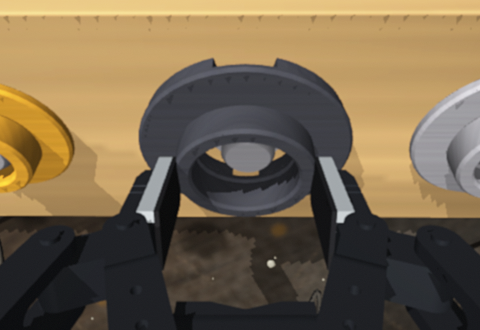

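```bash
python3 - <<'E'
from h import *
from scipy.spatial.transform import Rotation as R
im,d,P=look("wrist");W=cloud(d,P);n=np.load('n.npy')
s=arm.read_state();r=R.from_quat(s["ee_rot"]).as_matrix();p=s["position"]
L=(W-p)@r
C=np.array([566.9,-304.2,69.7]);print("expected hubtop in tool",((C-p)@r).round(1),"n tool",(n@r).round(3))
T=topface(W,n,C,30,1.5,h=C@n);c2,rr=circ(T,n);print(len(T),"top now",((c2-p)@r).round(1),rr)
# fingers: per row profile along image columns left finger
for sg in(-1,1):
    m=(L[...,0]*sg>22)&(L[...,0]*sg<34)&(L[...,2]>-45)&(L[...,2]<10)&(abs(L[...,1])<30)
    g=im.mean(-1)
    X=L[m];
    for lo in range(-44,8,6):
        q=X[(X[:,2]>=lo)&(X[:,2]<lo+6)]
        if len(q):print(sg,lo,len(q),q.min(0).round(1),q.max(0).round(1))
E
```

```text
expected hubtop in tool [-0.  -2.3 -7.7] n tool [-0.009  0.391 -0.92 ]
4509 top now [ 0.  -2.8 -7.7] 29.83096694946289
-1 -44 821 [-34.  -12.7 -44. ] [-26.2  10.2 -38. ]
-1 -38 488 [-33.4 -12.5 -38. ] [-26.3  10.2 -32. ]
-1 -32 418 [-33.4 -12.7 -32. ] [-26.3  11.1 -26. ]
-1 -26 363 [-33.2 -12.7 -26. ] [-26.3  10.2 -20. ]
-1 -20 343 [-33.3 -12.5 -20. ] [-26.3  11.  -14. ]
-1 -14 616 [-33.5 -20.1 -14. ] [-22.  11.  -8.]
-1 -8 708 [-34. -30.  -8.] [-22.   11.2  -2. ]
-1 -2 650 [-34.  -27.6  -2. ] [-22.   13.6   4. ]
-1 4 152 [-34.  -14.4   4. ] [-27.6  -3.1   8.3]
1 -44 831 [ 24.8 -12.6 -44. ] [ 33.7  11.  -38. ]
1 -38 497 [ 24.9 -12.7 -37.9] [ 34.   10.9 -32. ]
1 -32 436 [ 24.9 -12.2 -32. ] [ 33.9  11.2 -26. ]
1 -26 385 [ 24.8 -12.3 -26. ] [ 34.   10.6 -20. ]
1 -20 342 [ 24.8 -12.4 -20. ] [ 34.   10.9 -14. ]
1 -14 495 [ 22.  -17.5 -14. ] [33.9 10.8 -8. ]
1 -8 645 [ 22. -30.  -8.] [34.  10.6 -2. ]
1 -2 675 [ 22. -26.  -2.] [34.  11.8  4. ]
1 4 170 [ 27.1 -12.1   4. ] [33.9 -3.2  8. ]
```

Call:
play_rows([
  [-2,1,5],
  [-4,2,9],
  [-4,2,9],
  [-4,2,9],
  [-4,2,9],
  [0,0,20],
  [0,0,30],
  [0,0,0],
], turn=[0,0,0,0,0,0,0,0])

```text
clock: 7.0
position: [542.1, -291.8, 156.8]
ee_rot: [-0.52, 0.854, -0.016, 0.016]
contact_force: [1.5, -0.6, -2.8]
gripper_width: 51.6
```

```bash
cat >> h.py <<'E'
from scipy.spatial.transform import Rotation as Rn
def held(Rh,name=None):
    im,d,P=look("wrist");W=cloud(d,P)
    if name: save(name,im)
    s=arm.read_state();r=Rn.from_quat(s["ee_rot"]).as_matrix();p=np.array(s["position"])
    print(s["clock"],p.round(1),'toolz',r[:,2].round(3),'jaw az',np.degrees(np.arctan2(r[1,0],r[0,0])).round(1),s["gripper_width"])
    L=(W-p)@r
    m=(np.hypot(L[...,0],L[...,1])<Rh+8)&(L[...,2]>-25)&(L[...,2]<25)&(abs(L[...,0])<Rh-5)
    X=W[m];rng=np.random.default_rng(0);best=None
    for _ in range(600):
        q=X[rng.choice(len(X),3,False)];nn=np.cross(q[1]-q[0],q[2]-q[0]);l=np.linalg.norm(nn)
        if l<50: continue
        nn=nn/l; nn*=np.sign(nn[2])
        if nn[2]<.75: continue
        k=abs((X-q[0])@nn)<1
        if best is None or k.sum()>best.sum(): best=k
    c,nn=fitpose(X[best]);nn*=np.sign(nn[2])
    print("plane",best.sum(),len(X),"n",nn.round(3),"tilt",np.degrees(np.arccos(nn[2])).round(1),"centre tool",((c-p)@r).round(1),"world",c.round(1))
    return im,d,W,nn
E
python3 - <<'E'
from h import *
held(28,'w4.png')
E
```

```text
7.05 [ 540.5 -290.9  154.1] toolz [ 0.039 -0.007 -0.999] jaw az -117.4 51.640750583032144
plane 3511 11305 n [-0.386  0.2    0.901] tilt 25.8 centre tool [  0.5  -7.5 -11.5] world [ 546.5 -294.7  165.9]
```

View pics/w4.png

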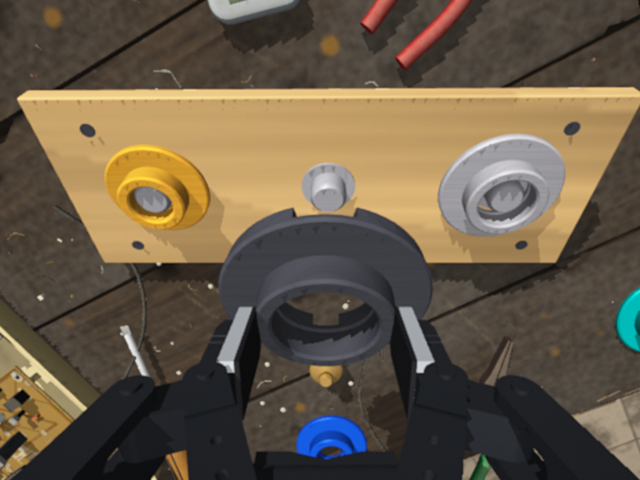

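Call:
play_rows([
  [-12,17,0],
  [-20,28,0],
  [-20,28,0],
  [-20,28,0],
  [-12,20,-10],
  [-6,10,-20],
  [0,0,-20],
  [0,0,-20],
  [0,0,-15],
  [0,0,-5],
  [0,0,0],
], turn=[0,0,0,0,0,0,0,0,0,0,0])

```text
clock: 8.15
position: [434.9, -153.4, 52.4]
ee_rot: [-0.518, 0.856, -0.007, 0.01]
contact_force: [-0.2, 0.2, -3.6]
gripper_width: 51.6
```

Call:
play_rows([
  [8,-8,-6],
  [4,0,-8],
  [0,0,-6],
  [0,0,-6],
  [0,0,-6],
  [0,0,-6],
], turn=[0,0,0,0,0,0])

```text
clock: 8.75
position: [459.8, -165.9, 20.3]
ee_rot: [-0.521, 0.853, -0.016, 0.018]
contact_force: [0.3, -3.2, 10.1]
gripper_width: 51.8
```

Call:
play_rows([
  [0,0,-6],
  [0,0,-6],
  [0,0,-4],
], turn=[0,0,0])

```text
clock: 9.05
position: [465.0, -168.4, 15.1]
ee_rot: [-0.523, 0.852, -0.021, 0.02]
contact_force: [-12.1, 10.2, 37.1]
gripper_width: 52.0
```

```bash
python3 - <<'E'
from h import *
held(28);print(arm.read_state()["contact_force"])
E
```

```text
9.1 [ 465.  -168.3   15.1] toolz [ 0.057 -0.014 -0.998] jaw az -116.9 51.68657903795846
plane 4550 17848 n [-0.002  0.005  1.   ] tilt 0.3 centre tool [ 0.8 -0.6 -9.2] world [ 464.7 -169.1   24.3]
[-9.16154062  4.93182148 35.03323313]
```

Call:
play_rows([
  [0,0,6],
  [0,0,15],
  [0,0,30],
  [0,0,40],
  [0,0,40],
  [0,15,30],
  [0,35,15],
  [0,45,0],
  [0,45,0],
  [0,45,0],
  [0,45,0],
  [0,45,0],
], turn=[0,0,0,0,0,0,0,0,0,0,0,0])

```text
clock: 10.3
position: [458.9, 112.8, 196.7]
ee_rot: [-0.516, 0.856, -0.018, 0.021]
contact_force: [1.4, -0.1, -4.1]
gripper_width: 51.5
```

Call:
play_rows([
  [4,35,0],
  [5,30,0],
  [5,20,0],
  [0,10,0],
  [0,0,0],
  [0,0,0],
], turn=[0,0,0,0,0,0])

```text
clock: 10.9
position: [470.0, 215.0, 193.0]
ee_rot: [-0.519, 0.854, -0.017, 0.019]
contact_force: [0.3, 0.6, -2.8]
gripper_width: 51.4
```

```bash
python3 - <<'E'
from h import *
im,d,W,n=held(28,'w5.png')
s=arm.read_state();r=Rn.from_quat(s["ee_rot"]).as_matrix();p=np.array(s["position"])
C0=p+r@np.array([0,-1,-9.])
T=topface(W,n,C0,31,1.2,h=C0@n);c,rr=circ(T,n);print("hubtop",c.round(1),rr,len(T),((c-p)@r).round(1))
print("flange bottom centre",(c-24*n).round(1))
m=(W[...,2]>104)&(W[...,2]<114)&(np.hypot(W[...,0]-490,W[...,1]-281)<20)
if m.sum()>50: print("tip",np.round(cv2.minEnclosingCircle(W[m][:,:2].astype(np.float32)),1) if 0 else cv2.minEnclosingCircle(W[m][:,:2].astype(np.float32)),m.sum())
E
```

```text
10.95 [470.  214.8 193.1] toolz [ 0.05  -0.01  -0.999] jaw az -117.5 51.552608909344315
plane 4423 12658 n [-0.046  0.021  0.999] tilt 2.9 centre tool [ 0.7 -0.6 -8.9] world [469.8 213.9 202. ]
hubtop [470.5 214.4 202.1] 30.947200775146484 5690 [-0. -1. -9.]
flange bottom centre [471.6 213.9 178.1]
tip ((491.13458251953125, 281.560791015625), 12.225387573242188) 902
```

Call:
play_rows([
  [4,14,0],
  [6,20,0],
  [5,18,-8],
  [3,12,-12],
  [1,3,-12],
  [0,0,-6],
  [0,0,0],
], turn=[0.1,0.14,0.14,0.14,0.12,0.08,0])

```text
clock: 11.65
position: [489.6, 273.7, 154.8]
ee_rot: [0.792, -0.611, 0.009, -0.023]
contact_force: [-0.1, -0.7, -4.5]
gripper_width: 51.8
```

```bash
cat >> h.py <<'E'
def report(Rh,H,name=None,off=(0,-1,-9.)):
    im,d,W,n=held(Rh,name)
    s=arm.read_state();r=Rn.from_quat(s["ee_rot"]).as_matrix();p=np.array(s["position"])
    C0=p+r@np.array(off)
    T=topface(W,n,C0,Rh+6,1.2,h=C0@n)
    L=(T-p)@r;T=T[abs(L[:,0])<Rh*.75]
    # circle by least squares on outer rim points along +-y
    A=np.c_[2*T[:,:2],np.ones(len(T))]
    print("hubtop z",np.median(T[:,2]).round(1),"y-ext tool",np.percentile((T-p)@r,[1,99],axis=0)[:,1].round(1),'joint6',round(s["joints"][5],2),'F',np.round(s["contact_force"],1))
    print("flange bottom rel TCP",(r@np.array(off)-H*n).round(1))
E
python3 - <<'E'
from h import *
report(28,24,'w6.png')
E
```

```text
11.7 [489.7 273.8 155.2] toolz [ 0.043  0.025 -0.999] jaw az -75.3 52.013403065640894
plane 4298 12673 n [-0.043 -0.013  0.999] tilt 2.6 centre tool [ 0.7 -0.1 -8.3] world [489.6 272.9 163.5]
hubtop z 164.1 y-ext tool [-25.5  28. ] joint6 1.01 F [-0.1 -0.7 -3.9]
flange bottom rel TCP [  1.6   0.3 -14.9]
```

View pics/w6.png

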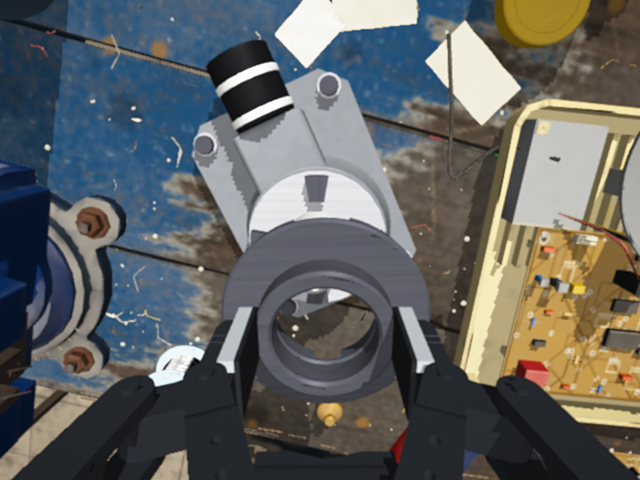

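Call:
play_rows([
  [0,7,-5],
  [0,2,-12],
  [0,0,-15],
  [0,0,-12],
  [0,0,0],
], turn=[0,0,0,0,0])

```text
clock: 12.2
position: [490.3, 282.6, 110.0]
ee_rot: [0.789, -0.614, 0.01, -0.025]
contact_force: [-1.3, 0.4, -2.9]
gripper_width: 51.6
```

Call:
play_rows([
  [-1,-1.5,-8],
  [0,0,-8],
  [0,0,-5],
  [0,0,0],
], turn=[0,0,0,0])

```text
clock: 12.6
position: [489.6, 281.5, 87.8]
ee_rot: [0.789, -0.614, 0.01, -0.025]
contact_force: [-0.2, -0.2, -3.9]
gripper_width: 51.3
```

Call:
play_rows([
  [0,0,-5],
  [0,0,-5],
  [0,0,-5],
  [0,0,-4],
  [0,0,0],
], turn=[0,0,0,0,0])

```text
clock: 13.1
position: [491.0, 282.0, 68.5]
ee_rot: [0.789, -0.614, 0.011, -0.027]
contact_force: [-0.0, -0.2, -4.2]
gripper_width: 51.8
```

Call:
play_rows([
  [0,0,-4],
  [0,0,-4],
  [0,0,-3],
  [0,0,0],
], turn=[0,0,0,0])

```text
clock: 13.5
position: [491.9, 282.3, 60.5]
ee_rot: [0.789, -0.613, 0.012, -0.027]
contact_force: [-1.9, -0.3, -0.1]
gripper_width: 51.8
```

Call:
play_rows([
  [0,0,-3],
  [0,0,-3],
  [0,0,-3],
], turn=[0,0,0])

```text
clock: 13.8
position: [492.2, 282.5, 59.7]
ee_rot: [0.79, -0.612, 0.013, -0.027]
contact_force: [-7.7, -3.1, 18.7]
gripper_width: 51.9
```

```bash
python3 - <<'E'
from h import *
report(28,24)
E
```

```text
13.85 [492.2 282.5  59.7] toolz [ 0.054  0.026 -0.998] jaw az -75.5 51.41026018942454
plane 3524 13126 n [ 0.001 -0.012  1.   ] tilt 0.7 centre tool [ 0.1 -9.  -8.5] world [500.4 284.4  68.7]
hubtop z 68.8 y-ext tool [-25.8  21.8] joint6 0.98 F [-7.3 -2.1 18.9]
flange bottom rel TCP [  0.5   0.3 -15. ]
```

Call:
play_rows([
  [0,0,0],
  [0,0,1],
  [0,0,0],
], turn=[0,0,0], grip=0.7)

```text
clock: 14.15
position: [493.6, 284.5, 62.7]
ee_rot: [0.79, -0.612, 0.014, -0.031]
contact_force: [-0.7, -0.2, 0.6]
gripper_width: 72.4
```

Call:
play_rows([
  [0,0,10],
  [0,0,20],
  [0,0,35],
  [0,0,40],
  [0,0,40],
  [0,0,20],
  [0,0,0],
], turn=[0,0,0,0,0,0,0])

```text
clock: 14.85
position: [493.4, 284.0, 235.3]
ee_rot: [0.791, -0.611, 0.014, -0.03]
contact_force: [0.3, 0.1, 0.2]
gripper_width: 72.3
```

```bash
cat >> h.py <<'E'
def stack(zs,name=None):
    im,d,W=(lambda t:(t[0],t[1],cloud(t[1],t[2])))(look("wrist"))
    if name: save(name,im)
    s=arm.read_state();print(s["clock"],np.round(s["position"],1),np.round(s["ee_rot"],3),s["gripper_width"])
    for z,R in zs:
        m=(abs(W[...,2]-z)<2.5)&(np.hypot(W[...,0]-490.9,W[...,1]-281.5)<R+4);X=W[m]
        if len(X)<30: print(z,"few",len(X));continue
        c,rr=cv2.minEnclosingCircle(X[:,:2].astype(np.float32));_,n=fitpose(X)
        print("level",z,len(X),"med z",np.median(X[:,2]).round(1),"circle",np.round(c,1),round(rr,1),"tilt",np.degrees(np.arccos(abs(n[2]))).round(1))
E
python3 - <<'E'
from h import *
stack([(54,44),(68,28),(109,12)],'w7.png')
E
```

```text
14.9 [492.9 283.6 233.9] [ 0.791 -0.612  0.014 -0.029] 72.49451390549103
level 54 4487 med z 55.0 circle [490.  282.3] 44.1 tilt 0.0
level 68 1908 med z 68.6 circle [490.  282.3] 28.2 tilt 0.5
level 109 675 med z 109.3 circle [490.8 281.7] 11.6 tilt 1.7
```

Call:
play_rows([
  [0,-20,0],
  [-2,-40,0],
  [-2,-46,0],
  [-2,-46,0],
  [-2,-46,0],
  [-2,-46,0],
  [-2,-46,0],
  [0,-46,0],
  [2,-46,0],
  [6,-46,0],
  [8,-46,0],
  [8,-46,0],
], turn=[-0.1,-0.13,-0.13,-0.13,-0.13,-0.1,0,0,0,0,0,0])

```text
clock: 16.1
position: [491.9, -251.5, 214.5]
ee_rot: [-0.516, 0.857, -0.016, 0.008]
contact_force: [0.9, 1.7, -0.3]
gripper_width: 72.7
```

Call:
play_rows([
  [8,-44,0],
  [6,-40,-10],
  [4,-24,-15],
  [0,-8,-15],
  [0,0,-10],
  [0,0,0],
], turn=[0,0,0,0,0,0])

```text
clock: 16.7
position: [504.8, -375.5, 149.9]
ee_rot: [-0.512, 0.859, -0.008, 0.003]
contact_force: [0.4, -0.1, -0.9]
gripper_width: 72.8
```

Call:
play_rows([
  [6,-12,-15],
  [5,-10,-25],
  [1,-2,-20],
  [0,0,-8],
  [0,0,0],
], turn=[0.02,0,0,0,0])

```text
clock: 17.2
position: [518.8, -393.6, 82.8]
ee_rot: [-0.525, 0.851, -0.009, 0.004]
contact_force: [0.1, 0.3, 0.1]
gripper_width: 72.4
```

Call:
play_rows([
  [-1,-5,-8],
  [0,-2,-8],
  [0,0,-5],
  [0,0,0],
], turn=[0,0,0,0])

```text
clock: 17.6
position: [519.5, -400.2, 64.1]
ee_rot: [-0.526, 0.85, -0.012, 0.006]
contact_force: [-0.0, -0.3, 0.6]
gripper_width: 73.1
```

Call:
play_rows([
  [-2,0,-5],
  [0,0,-3],
  [0,0,0],
], turn=[-0.01,0,0])

```text
clock: 17.9
position: [517.6, -400.5, 56.1]
ee_rot: [-0.521, 0.853, -0.012, 0.006]
contact_force: [-0.2, -0.7, -0.7]
gripper_width: 72.3
```

Call:
play_rows([
  [0,0,0],
  [0,0,0],
  [0,0,0],
  [0,0,0],
  [0,0,0],
], turn=[0,0,0,0,0], grip=-1)

```text
clock: 18.4
position: [517.4, -400.4, 56.9]
ee_rot: [-0.521, 0.853, -0.012, 0.006]
contact_force: [-1.0, 0.8, -0.7]
gripper_width: 43.8
```

Call:
play_rows([
  [-2,1,5],
  [-4,2,9],
  [-4,2,9],
  [-4,2,9],
  [-4,2,9],
  [0,0,20],
  [0,0,30],
  [0,0,0],
], turn=[0,0,0,0,0,0,0,0])

```text
clock: 19.2
position: [495.3, -389.4, 153.0]
ee_rot: [-0.521, 0.854, -0.011, 0.005]
contact_force: [0.6, -0.4, -1.0]
gripper_width: 44.2
```

```bash
python3 - <<'E'
from h import *
report(24,18,'w8.png')
E
```

```text
19.25 [ 493.9 -388.3  150.4] toolz [ 0.017 -0.01  -1.   ] jaw az -117.3 44.01267482545789
plane 2729 8224 n [-0.391  0.196  0.899] tilt 25.9 centre tool [  0.4  -6.6 -10.6] world [ 499.5 -391.5  161.1]
hubtop z 164.8 y-ext tool [-24.9  16.5] joint6 1.5 F [-0.3  0.1 -2.9]
flange bottom rel TCP [ 7.8 -3.9 -7.2]
```

Call:
play_rows([
  [-3,20,0],
  [-6,38,0],
  [-7,38,0],
  [-7,38,0],
  [-7,38,-5],
  [-5,26,-15],
  [-3,14,-20],
  [0,4,-20],
  [0,0,-20],
  [0,0,-12],
  [0,0,-5],
  [0,0,0],
], turn=[0,0,0,0,0,0,0,0,0,0,0,0])

```text
clock: 20.45
position: [442.7, -162.3, 42.3]
ee_rot: [-0.519, 0.855, -0.003, 0.0]
contact_force: [-0.3, -0.6, -1.9]
gripper_width: 44.3
```

Call:
play_rows([
  [5,-3,-6],
  [2,0,-6],
  [0,0,-6],
  [0,0,-6],
  [0,0,-6],
  [0,0,-6],
  [0,0,-5],
  [0,0,-4],
], turn=[0,0,0,0,0,0,0,0])

```text
clock: 21.25
position: [462.1, -170.0, 10.2]
ee_rot: [-0.524, 0.852, -0.012, 0.007]
contact_force: [-13.4, 11.6, 46.9]
gripper_width: 43.8
```

```bash
python3 - <<'E'
from h import *
report(24,18)
E
```

```text
21.3 [ 462.1 -169.9   10.3] toolz [ 0.025 -0.013 -1.   ] jaw az -116.8 44.32930492200482
plane 3522 12447 n [-0.008  0.007  1.   ] tilt 0.6 centre tool [ 0.5 -4.1 -7.8] world [ 465.4 -172.2   18.3]
hubtop z 18.7 y-ext tool [-24.4  20.6] joint6 1.09 F [-11.1   6.7  37.4]
flange bottom rel TCP [ 0.8 -0.5 -9. ]
```

Call:
play_rows([
  [0,0,6],
  [0,0,15],
  [0,0,30],
  [0,0,40],
  [0,0,40],
  [0,15,30],
  [0,35,15],
  [0,45,0],
  [0,45,0],
  [0,45,0],
  [0,45,0],
  [0,45,0],
], turn=[0,0,0,0,0,0,0,0,0,0,0,0])

```text
clock: 22.5
position: [458.2, 110.7, 193.8]
ee_rot: [-0.518, 0.856, -0.011, 0.01]
contact_force: [1.6, 0.1, -1.4]
gripper_width: 43.9
```

Call:
play_rows([
  [4,45,0],
  [6,40,0],
  [6,35,0],
  [3,20,0],
  [0,8,0],
  [0,0,0],
  [0,0,0],
], turn=[0,0,0,0,0,0,0])

```text
clock: 23.2
position: [474.0, 267.9, 190.1]
ee_rot: [-0.52, 0.854, -0.01, 0.008]
contact_force: [-0.1, 0.6, -3.2]
gripper_width: 44.1
```

```bash
cat >> h.py <<'E'
def flange(Rh,RF,H,hub):
    im,d,W,n=held(Rh)
    s=arm.read_state();r=Rn.from_quat(s["ee_rot"]).as_matrix();p=np.array(s["position"])
    X=W.reshape(-1,3);X=X[np.isfinite(X[:,0])];L=(X-p)@r
    X=X[(np.hypot(L[:,0],L[:,1])<RF+8)&(abs(L[:,2])<40)]
    m=np.hypot(*((X-p)@r)[:,:2].T)<Rh+4
    hz=np.histogram(X[m]@n,bins=np.arange((p@n)-30,(p@n)+30,.5));top=hz[1][:-1][hz[0]>60].max()
    L=(X-p)@r
    F=X[(abs(X@n-(top-hub))<1.5)&(L[:,1]<-5)]
    e1=np.cross([0,1,0],n);e1/=np.linalg.norm(e1);e2=np.cross(n,e1);c0=p
    from scipy.optimize import least_squares
    Q=np.c_[(F-p)@e1,(F-p)@e2]
    hull=cv2.convexHull(Q.astype(np.float32))[:,0];yy=(hull[:,[0]]*e1+hull[:,[1]]*e2)@r[:,1]
    hull=hull[yy<-12]
    f=least_squares(lambda c:np.hypot(*(hull-c).T)-RF,[0,0],loss='soft_l1')
    c=p+f.x[0]*e1+f.x[1]*e2; c=c+n*((top-hub)-c@n); b=c-n*(H-hub)
    print("top off",round(top-p@n,1),"flange c rel TCP",(c-p).round(1),"bottom",b.round(1),"rel",(b-p).round(1),"resid",np.abs(f.fun).mean().round(2),len(hull))
E
python3 - <<'E'
from h import *
flange(24,38,18,13)
E
```

```text
23.25 [474.  267.6 190.2] toolz [ 0.024 -0.01  -1.   ] jaw az -117.4 44.09231441750743
plane 3437 8976 n [-0.098  0.063  0.993] tilt 6.7 centre tool [ 0.4 -3.8 -7.8] world [477.  265.6 198. ]
top off 8.5 flange c rel TCP [ 2.7 -0.2 -4.3] bottom [477.2 267.1 180.9] rel [ 3.2 -0.5 -9.2] resid 0.21 23
```

Call:
play_rows([
  [5,5,-10],
  [6,6,-15],
  [2,3,-15],
  [0,0,-8],
  [0,0,0],
], turn=[0,0,0,0,0])

```text
clock: 23.75
position: [488.3, 278.6, 137.7]
ee_rot: [-0.517, 0.856, -0.01, 0.007]
contact_force: [-0.2, -0.1, -3.1]
gripper_width: 44.1
```

```bash
python3 - <<'E'
from h import *
flange(24,38,18,13)
E
```

```text
23.8 [488.5 278.8 138.2] toolz [ 0.024 -0.01  -1.   ] jaw az -117.7 44.09232439455685
plane 3464 8937 n [-0.104  0.058  0.993] tilt 6.9 centre tool [ 0.3 -3.4 -7.3] world [491.3 277.  145.6]
top off 8.0 flange c rel TCP [ 2.5 -0.6 -4.7] bottom [491.5 277.9 128.5] rel [ 3.  -0.9 -9.7] resid 0.25 25
```

Call:
play_rows([
  [0,3,-5],
  [0,1,-10],
  [0,0,-12],
  [0,0,-6],
  [0,0,0],
], turn=[0,0,0,0,0])

```text
clock: 24.3
position: [489.0, 283.5, 103.5]
ee_rot: [-0.517, 0.856, -0.01, 0.009]
contact_force: [-0.3, -1.5, -2.4]
gripper_width: 44.2
```

Call:
play_rows([
  [-1.5,-1.5,-3],
  [0,0,-4],
  [0,0,0],
], turn=[0,0,0])

```text
clock: 24.6
position: [487.6, 282.0, 96.2]
ee_rot: [-0.517, 0.856, -0.01, 0.009]
contact_force: [-0.1, -0.0, -2.2]
gripper_width: 44.5
```

Call:
play_rows([
  [0,0,-4],
  [0,0,-3],
  [0,0,0],
], turn=[0,0,0])

```text
clock: 24.9
position: [487.9, 282.3, 89.2]
ee_rot: [-0.517, 0.856, -0.01, 0.01]
contact_force: [0.7, 0.5, -2.0]
gripper_width: 44.2
```

Call:
play_rows([
  [0,0,-3],
  [0,0,-3],
  [0,0,-3],
  [0,0,0],
], turn=[0,0,0,0])

```text
clock: 25.3
position: [488.9, 282.5, 80.8]
ee_rot: [-0.518, 0.855, -0.01, 0.011]
contact_force: [-1.1, -0.1, 0.8]
gripper_width: 44.5
```

Call:
play_rows([
  [0.5,0,-3],
  [0,0,-4],
  [0,0,-4],
  [0,0,-3],
], turn=[0,0,0,0])

```text
clock: 25.7
position: [490.0, 282.0, 78.6]
ee_rot: [-0.519, 0.855, -0.012, 0.012]
contact_force: [-5.7, -0.6, 12.6]
gripper_width: 43.9
```

```bash
python3 - <<'E'
from h import *
flange(24,38,18,13)
E
```

```text
25.75 [490.  282.   78.6] toolz [ 0.033 -0.009 -0.999] jaw az -117.4 44.1241458233229
plane 2898 9212 n [0.006 0.011 1.   ] tilt 0.7 centre tool [ -0.2 -10.6  -7.5] world [499.2 277.4  86.4]
top off 29.0 flange c rel TCP [-20.9  13.2  16. ] bottom [469.1 295.2  89.5] rel [-20.9  13.2  11. ] resid 0.0 2
```

Call:
play_rows([
  [0,0,0],
  [0,0,0],
  [0,0,0],
], turn=[0,0,0], grip=0.7)

```text
clock: 26.05
position: [491.0, 283.4, 80.4]
ee_rot: [-0.519, 0.854, -0.012, 0.014]
contact_force: [-0.1, -0.1, 0.1]
gripper_width: 72.5
```

Call:
play_rows([
  [0,0,10],
  [0,0,20],
  [0,0,35],
  [0,0,40],
  [0,0,30],
  [0,0,10],
  [0,0,0],
], turn=[0,0,0,0,0,0,0])

```text
clock: 26.75
position: [490.4, 282.4, 230.9]
ee_rot: [-0.519, 0.854, -0.012, 0.013]
contact_force: [0.2, -1.4, -0.4]
gripper_width: 72.3
```

```bash
python3 - <<'E'
from h import *
stack([(54.5,44),(73.5,38),(86.5,24),(109,12)],'w9.png')
E
```

```text
26.8 [490.1 282.1 230. ] [-0.519  0.854 -0.012  0.012] 72.38016404615027
level 54.5 1440 med z 54.9 circle [490.4 282.6] 44.2 tilt 0.1
level 73.5 3987 med z 73.7 circle [491.5 282.3] 38.1 tilt 0.1
level 86.5 1816 med z 86.5 circle [491.6 282.1] 24.2 tilt 0.4
level 109 715 med z 109.2 circle [491.  281.3] 11.6 tilt 1.1
```

Call:
play_rows([
  [0,-20,0],
  [-2,-40,0],
  [-2,-46,0],
  [-2,-46,0],
  [-2,-46,0],
  [-2,-46,0],
  [-2,-46,0],
  [0,-46,0],
  [5,-45,0],
  [20,-40,0],
  [30,-25,0],
  [30,-15,0],
], turn=[0,0,0,0,0,0,0,0,0,0,0,0])

```text
clock: 28.0
position: [541.9, -204.4, 207.7]
ee_rot: [-0.519, 0.855, -0.006, -0.009]
contact_force: [1.4, 0.3, 0.3]
gripper_width: 72.6
```

Call:
play_rows([
  [25,0,-10],
  [15,0,-20],
  [5,0,-20],
  [0,0,-20],
  [0,0,-10],
  [0,0,0],
], turn=[0,0,0,0,0,0])

```text
clock: 28.6
position: [581.0, -211.5, 111.2]
ee_rot: [-0.515, 0.857, 0.002, -0.018]
contact_force: [-0.4, 0.4, 0.7]
gripper_width: 72.9
```

Call:
play_rows([
  [15,1,-3],
  [15,1,-6],
  [5,0,-10],
  [0,0,-5],
  [0,0,0],
], turn=[0.015,0,0,0,0])

```text
clock: 29.1
position: [618.4, -210.1, 87.7]
ee_rot: [-0.522, 0.853, 0.001, -0.017]
contact_force: [-0.0, -1.0, 1.0]
gripper_width: 72.7
```

Call:
play_rows([
  [-1,1,-8],
  [-1,0,-8],
  [-1,0,-6],
  [0,0,0],
], turn=[0,0,0,0])

```text
clock: 29.5
position: [614.1, -209.0, 64.8]
ee_rot: [-0.522, 0.853, 0.001, -0.017]
contact_force: [-0.2, 0.7, -0.3]
gripper_width: 72.5
```

Call:
play_rows([
  [2,0,-4],
  [1,0,-4],
  [0,0,0],
], turn=[0,0,0])

```text
clock: 29.8
position: [617.4, -209.1, 56.4]
ee_rot: [-0.522, 0.853, 0.0, -0.016]
contact_force: [0.3, -0.9, 0.4]
gripper_width: 72.5
```

Call:
play_rows([
  [0,0,0],
  [0,0,0],
  [0,0,0],
  [0,0,0],
  [0,0,0],
], turn=[0,0,0,0,0], grip=-1)

```text
clock: 30.3
position: [617.9, -209.0, 57.3]
ee_rot: [-0.523, 0.852, -0.0, -0.016]
contact_force: [-0.9, -0.1, 0.1]
gripper_width: 36.6
```

Call:
play_rows([
  [-2,1,5],
  [-4,2,9],
  [-4,2,9],
  [-4,2,9],
  [-4,2,9],
  [0,0,20],
  [0,0,30],
  [0,0,0],
], turn=[0,0,0,0,0,0,0,0])

```text
clock: 31.1
position: [596.1, -198.6, 154.7]
ee_rot: [-0.523, 0.852, 0.0, -0.016]
contact_force: [0.9, -1.0, -1.1]
gripper_width: 36.5
```

```bash
python3 - <<'E'
from h import *
report(20,18,'w10.png')
E
```

```text
31.15 [ 594.6 -198.1  152.2] toolz [-0.032 -0.015 -0.999] jaw az -117.0 36.61921779293517
plane 1979 6425 n [-0.378  0.203  0.903] tilt 25.4 centre tool [  0.1  -4.3 -10.7] world [ 598.7 -200.   162.7]
hubtop z 165.4 y-ext tool [-19.3  15. ] joint6 1.15 F [-0.4  0.8 -1.4]
flange bottom rel TCP [ 8.  -4.  -7.3]
```

Call:
play_rows([
  [-12,3,0],
  [-25,6,0],
  [-30,7,0],
  [-30,7,-5],
  [-20,5,-15],
  [-8,2,-20],
  [-3,0,-20],
  [0,0,-20],
  [0,0,-12],
  [0,0,-5],
  [0,0,0],
], turn=[0,0,0,0,0,0,0,0,0,0,0])

```text
clock: 32.25
position: [450.6, -164.9, 46.1]
ee_rot: [-0.521, 0.853, 0.008, -0.022]
contact_force: [0.5, 0.1, -0.9]
gripper_width: 36.5
```

Call:
play_rows([
  [0,0,-8],
  [0,0,-6],
  [0,0,-6],
  [0,0,-6],
  [0,0,-6],
  [0,0,-6],
  [0,0,-6],
  [0,0,-5],
  [0,0,-4],
], turn=[0,0,0,0,0,0,0,0,0])

```text
clock: 33.15
position: [461.6, -168.7, 10.0]
ee_rot: [-0.528, 0.849, -0.002, -0.018]
contact_force: [-8.3, 5.4, 29.6]
gripper_width: 36.3
```

```bash
python3 - <<'E'
from h import *
report(20,18)
E
```

```text
33.2 [ 461.6 -168.7   10. ] toolz [-0.029 -0.022 -0.999] jaw az -116.2 36.47515061534572
plane 2802 8734 n [0.007 0.003 1.   ] tilt 0.4 centre tool [ 0.2 -0.8 -8.3] world [ 462.5 -169.    18.3]
hubtop z 18.5 y-ext tool [-18.6  18.9] joint6 1.08 F [-10.2   5.8  36.7]
flange bottom rel TCP [ 1.  -0.3 -9. ]
```

Call:
play_rows([
  [0,0,6],
  [0,0,15],
  [0,0,30],
  [0,0,40],
  [0,0,40],
  [0,15,30],
  [0,35,15],
  [0,45,0],
  [0,45,0],
  [0,45,0],
  [0,45,0],
  [0,45,0],
], turn=[0,0,0,0,0,0,0,0,0,0,0,0])

```text
clock: 34.4
position: [459.8, 112.4, 194.3]
ee_rot: [-0.523, 0.852, -0.002, -0.014]
contact_force: [0.6, -0.2, -1.3]
gripper_width: 36.7
```

Call:
play_rows([
  [6,45,0],
  [8,40,0],
  [8,35,0],
  [5,20,0],
  [0,8,0],
  [0,0,0],
  [0,0,0],
], turn=[0,0,0,0,0,0,0])

```text
clock: 35.1
position: [484.6, 271.3, 190.8]
ee_rot: [-0.526, 0.85, -0.002, -0.015]
contact_force: [0.1, -0.9, -1.2]
gripper_width: 36.7
```

```bash
python3 - <<'E'
from h import *
flange(20,32,18,13)
E
```

```text
35.15 [484.6 271.1 190.9] toolz [-0.024 -0.019 -1.   ] jaw az -116.5 36.18446867561337
plane 2611 7191 n [-0.09   0.05   0.995] tilt 5.9 centre tool [ 0.3 -1.2 -8.1] world [485.7 270.4 198.9]
top off 9.0 flange c rel TCP [ 0.9  0.7 -4. ] bottom [486.  271.5 181.9] rel [ 1.4  0.5 -8.9] resid 0.17 17
```

Call:
play_rows([
  [2,4,-10],
  [2,4,-15],
  [0,1,-15],
  [0,0,-8],
  [0,0,0],
], turn=[0,0,0,0,0])

```text
clock: 35.65
position: [488.6, 276.0, 140.5]
ee_rot: [-0.523, 0.852, -0.001, -0.015]
contact_force: [0.2, -0.0, -0.7]
gripper_width: 36.4
```

```bash
python3 - <<'E'
from h import *
flange(20,32,18,13)
E
```

```text
35.7 [488.9 276.2 141.1] toolz [-0.024 -0.017 -1.   ] jaw az -116.8 36.64453103241766
plane 2590 7196 n [-0.085  0.041  0.996] tilt 5.4 centre tool [-0.1 -0.8 -7.5] world [489.8 276.  148.6]
top off 8.5 flange c rel TCP [ 0.6  0.1 -4.5] bottom [489.9 276.1 131.7] rel [ 1.1 -0.1 -9.4] resid 0.16 20
```

Target TCP about (489.7, 281.4); down to just above the tip.

Call:
play_rows([
  [0,4,-3],
  [0,1,-6],
  [0,0,-4],
  [0,0,0],
], turn=[0,0,0,0])

```text
clock: 36.1
position: [489.9, 282.1, 129.0]
ee_rot: [-0.523, 0.852, -0.001, -0.013]
contact_force: [-0.0, 0.4, -3.9]
gripper_width: 36.5
```

Call:
play_rows([
  [0,-0.5,-4],
  [0,0,-4],
  [0,0,-3],
  [0,0,0],
], turn=[0,0,0,0])

```text
clock: 36.5
position: [489.9, 281.7, 117.3]
ee_rot: [-0.524, 0.852, -0.001, -0.012]
contact_force: [-0.6, -0.2, -1.9]
gripper_width: 36.5
```

Call:
play_rows([
  [0,0,-3],
  [0,0,-3],
  [0,0,-3],
  [0,0,0],
], turn=[0,0,0,0])

```text
clock: 36.9
position: [489.9, 281.5, 107.6]
ee_rot: [-0.524, 0.852, -0.001, -0.013]
contact_force: [-0.0, -0.6, -1.6]
gripper_width: 36.5
```

Call:
play_rows([
  [0.3,0,-3],
  [0.3,0,-3],
  [0,0,-3],
  [0,0,0],
], turn=[0,0,0,0])

```text
clock: 37.3
position: [490.6, 281.5, 98.0]
ee_rot: [-0.524, 0.852, -0.001, -0.013]
contact_force: [0.5, -0.3, -0.3]
gripper_width: 36.8
```

Call:
play_rows([
  [0,0,-3],
  [0,0,-4],
  [0,0,-4],
  [0,0,-3],
], turn=[0,0,0,0])

```text
clock: 37.7
position: [491.8, 281.0, 95.9]
ee_rot: [-0.525, 0.851, -0.003, -0.011]
contact_force: [-5.1, -2.3, 10.6]
gripper_width: 36.5
```

```bash
python3 - <<'E'
from h import *
report(20,18)
E
```

```text
37.75 [491.8 281.   95.8] toolz [-0.016 -0.017 -1.   ] jaw az -116.6 36.709032603744575
plane 2749 8867 n [-0.006  0.008  1.   ] tilt 0.6 centre tool [-0.  -2.3 -8.5] world [494.  280.1 104.2]
hubtop z 104.3 y-ext tool [-18.4  18.9] joint6 0.3 F [-6.2 -3.  15.9]
flange bottom rel TCP [ 1.1 -0.4 -9. ]
```

Home (hub top 104.3, expected 104). Release and check.

Call:
play_rows([
  [0,0,0],
  [0,0,0],
  [0,0,0],
], turn=[0,0,0], grip=0.7)

```text
clock: 38.05
position: [492.8, 282.1, 97.7]
ee_rot: [-0.526, 0.851, -0.003, -0.009]
contact_force: [-0.1, -0.1, -0.4]
gripper_width: 72.6
```

Call:
play_rows([
  [0,0,10],
  [0,0,20],
  [0,0,35],
  [0,0,40],
  [0,0,20],
  [0,0,5],
  [0,0,0],
  [0,0,0],
], turn=[0,0,0,0,0,0,0,0])

```text
clock: 38.85
position: [492.2, 280.9, 231.9]
ee_rot: [-0.525, 0.851, -0.003, -0.011]
contact_force: [-0.6, -0.4, -0.4]
gripper_width: 72.4
```

```bash
python3 - <<'E'
from h import *
stack([(54.5,44),(73.5,38),(91.5,32),(104.3,20)],'w11.png')
E
```

```text
38.9 [492.1 280.8 231.6] [-0.525  0.851 -0.004 -0.011] 72.35970147247917
level 54.5 1478 med z 54.9 circle [490.3 282.6] 44.1 tilt 0.2
level 73.5 1553 med z 73.6 circle [491.5 282.2] 38.2 tilt 0.2
level 91.5 3131 med z 91.4 circle [491.7 282.2] 32.2 tilt 0.1
level 104.3 1634 med z 104.4 circle [491.7 281.9] 20.1 tilt 0.0
```

View pics/w11.png

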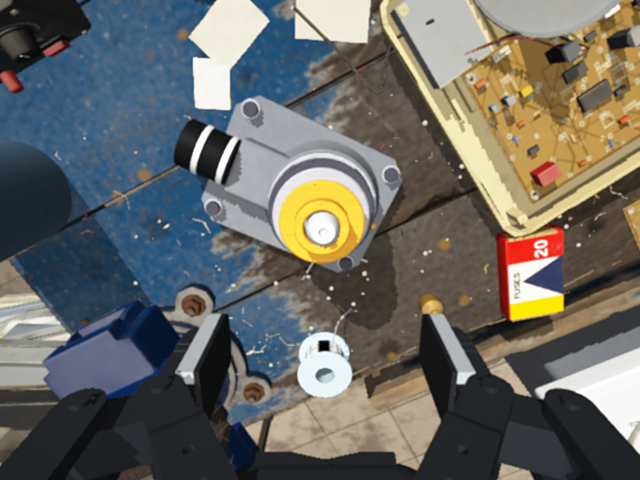

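The picture shows the three bushes stacked on the spindle (brass on top, around pixel 322, 225), level and clear of the open gripper. I'm handing in.

```bash
python3 -c "
from bench import arm
print(arm.job_done())"
```

```text
the job is handed in; nothing more can be done
None
```

All three bushes are on the spindle, flange down in the order large, middle, small. I handed the job in at about 39 s of robot time; the interface reports no verdict.

**How it went:** Each bush came off its peg tilted by 26 degrees. I pressed each one flat on a clear patch of bench, then lowered it onto the spindle. I read the lug angle (about 15 degrees) and the notch direction from the wrist pictures and turned the large bush to match before lowering. It dropped over the lugs the first time, so I did not have to feel around for them.

**Last checks, from wrist camera depth after release:**

| Measured face | Measured height (mm) | Height if fully home (mm) |
|---|---|---|
| Large flange top | 54.9 | 54 |
| Middle flange top | 73.6 | 73 |
| Small flange top | 91.4 | 91 |
| Small hub top | 104.4 | 104 |

- **Fit:** all the faces were within 0.2 degrees of level and within about 1.5 mm of the spindle axis. The gripper was open and about 125 mm above the stack.
- **Disagreements:** the heights read 0.4 to 0.9 mm high, which is within the 2 mm calibration. The gripper opening read about 4 mm less than each hub's diameter while gripping, but every bush held firmly.
- **Not checked:** I did not measure the screwdriver, weight and tin again at the end. The arm was kept clear of all three.

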